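Isolate and earth a vehicle power feed

ROBOT

A 7-joint arm with a two-finger parallel gripper is mounted at the origin on the work surface. World frame = base frame: x ahead of the robot, y to its left, z up, the work surface at z = 0. Lengths are in m, angles in rad, forces in N, time in s.
With the tool pointing down it reaches from about 0.4 to 0.85 m from the base axis. Payload 4.5 kg.
Tool frame: the origin (TCP) lies at the very end of the fingers, on their centre line; the grasp point (between the pads) lies 19 mm behind it; z points along the fingers, y is the line along which they close (so a half turn about z gives the same grasp; the last joint's range is limited). The gripper opens to 88 mm and grips with 3 to 60 N. Pads are 18 mm wide; open, the fingers measure 123 mm over their backs; the gripper's body (75 mm by 187 mm) begins 45 mm behind the grasp point.
Start: joints at [1.217, 0.689, -0.195, 1.565, 0.157, 0.902, -0.215], TCP at [0.236, -0.579, 0.239] pointing down, gripper open.
Joint ranges: [-3.01, 3.01], [-0.46, 2.08], [-1.47, 1.51], [0.13, 2.56], [-1, 4.14], [0.04, 2.09], [-2.66, 2.66]. Speed limits (rad/s): [2.57, 2.57, 3.14, 3.14, 3.14, 3.14, 3.14].

INTERFACE

Orientations are given as a unit quaternion [x, y, z, w].
In Python, from plant import r gives the robot as it stands. The module is installed in compiled form; this text tells all that it offers.
- The arm moves only by the tool step_arm, never from a script. Its argument "increments" is a list of rows, each a list of 2 entries, a list of its own where there are three numbers: the shift along the world's x, y, z in cm, then the turn, a rotation vector about the world's x, y, z in degrees. A call has exactly 10 rows; each row shifts and turns the commanded pose from where the row before left it; what a row does not reach is not made up. A row lasts 1/10 s, in which the tool goes at most 50 mm and 8.59 degrees, less where a joint would pass 70% of its speed; a pose out of reach is approached as far as the arm can. A call is refused whole if a number of a shift passes 5 or a number of a turn 8.59, either way. A call with a gripper value outside its range is refused whole. "fingers" is the opening, from 0 (shut) to 1 (fully open), set as the call begins (left out, the last holds). The fingers move at their own pace and stop on an object; "grip_force" is the grip in N (left out, the last holds). Time passes only in rows, so rows that do not move let the fingers close, or fill a call up. It gives the time, the measured TCP pose, the force, the opening and the grip force at its end, in the units of the state.
- r.get_state(): the state, without advancing time (a new reading comes with each control period).
- r.snapshot(name): name is "side" or "top" or "wrist"; returns (picture, depth): 480x640x3 uint8, red, green, blue; 480x640 float32, m along the optical axis (not along the pixel's ray), 0 where there is no reading.
- r.calibration(name): a dict with "fov_y" (degrees; the focal length in pixels is half the picture's height over the tangent of half this angle, whatever the lens; pixels are square), "cx", "cy" (the principal point, pixels), "k1" (the pictures are not rectified: a ray, as slopes to the right and down, at radius r is drawn at 1 + k1 r^2 times it, then the intrinsics apply), "R" (3x3) and "t" (3): a world point X has camera coordinates R X + t. Camera axes: x right, y down, z forward; pixel columns grow to the right and rows downward; lengths in m; the calibration is good to about 2 mm. A picture is of the moment at which its call begins: read the wrist's pose just before it. calibration takes no time and is no camera call; for the wrist camera it gives the pose at the moment of the call.
- r.finish_job(): hands the job in; it is judged then, once.
The state is a dict: "clock": time; "q": joint angles; "qd": joint speeds; "joint_torque": joint torques, N m; "tool_pos": TCP position; "eef_rot": TCP orientation; "contact_force": force on the tool from outside, world axes, zero at the start; "moment": the same for the moment, N m; "opening": opening from 0.0 (shut) to 1.0 (fully open); "finger_force": force on a finger pad.
Only numpy, scipy, OpenCV 4.12 (cv2) and the standard library are available. Lean on these libraries where they do the work, as an engineer would, in place of code of your own. Each camera call takes 0.05 s, during which the arm holds its last target. There are 200 camera calls.

TASK

Make the bench feed safe to work on: first turn the rotary battery isolator fully to OFF, so that its handle points over the steel padlock hasp, and only then throw the lever of the earthing switch fully over to the side of its copper earth bar. Both must stay there, and the control module lying between them must not be shoved out of its place.

Things in the scene. Friction and masses are not known exactly. Their poses are not given: they have to be found in the camera images.
- isolator: Rotary battery isolator, fixed, on either half of the bench: square black housing 120 mm wide on a 140 mm steel foot, flat top 50 mm above the bench, one grey bar handle on a central vertical axis. Origin: on the bench under the axis, z up. -x and +x sides: a low lug with a brass stud, 75 mm from the axis, 46 mm high. -y side: the padlock hasp.
- isolator_hasp (a point): Top middle of the padlock hasp: an upright steel loop 50 mm wide on the isolator's -y side, 68 mm from the axis, 66 mm high. At OFF the handle points over it.
- isolator_handle (a joint): Handle angle (rad). 0 = ON: it points along the isolator's -x, over a stud. Turning counter-clockwise seen from above it comes to the stop at 1.571 = OFF, along the isolator's -y, over the hasp. A spring resists with about 0.45 N m near the ends, less towards the middle, and past halfway (0.8) snaps it on to the other stop.
- isolator_tip (a point): Point in the isolator's handle, 105 mm from the axis, 85 mm above the bench. The handle is one straight bar 20 mm wide, its end 111 mm from the axis, lower face 72 mm and top 98 mm above the bench, clear of the housing below it. It can be pushed round with a shut gripper on its clockwise side.
- earth_switch: Earthing knife switch, fixed, on either half of the bench: grey base 190 (x) by 90 (y) by 25 mm high, with one copper blade lever on a level axis along y over its middle, 50 mm above the bench. Copper jaws stand 40 mm either side of the axis, up to 85 mm high. Origin: on the bench under the middle of the base, z up. Its +x end is the earth side.
- earth_bar (a point): Top middle of the copper earth bar: 130 mm long, 30 mm wide, lying across the base 85 mm from the lever's axis, only at the base's +x end (the earth side), with three bolt heads up to 46 mm high; it sticks out past the base on both sides.
- earth_lever (a joint): Lever angle (rad). 0 = not earthed: leaning 34 degrees from upright towards the base's -x. It swings up and over to the stop at 1.2 = earthed, leaning 34 degrees towards +x, over the copper bar. A spring and its weight resist with about 0.3 N m near the ends, less towards upright, and past upright (0.6) throw it on to the other stop.
- earth_grip (a point): Middle of the lever's black round cross grip, 80 mm long along the base's y, 22 mm thick, 105 mm from the lever's axis; the copper blade below it is 34 mm wide. At 0 it is 137 mm above the bench, 59 mm from the axis towards -x; upright it is 155 mm high. It can be pushed over with a shut gripper from the side it leans to, rising with it.
- module: The control module, lying loose between the two switches: flat aluminium case 115 by 85 mm with four round fixing ears and a black cover, 33 mm high, about 0.5 kg. Origin: on the bench under its middle.
Not all that is in view belongs to the job. Leave any red look-alike of the earth_switch alone.

How it is judged:
By the outcome, as a careful person would: the job done as asked, in the order asked, and still so for the second after the job is handed in, with the robot touching nothing.
It also fails if it takes over 48 s, if anything falls off the work surface, if the arm or the gripper's body presses on something with over 40 N, if the wrist force passes 120 N, or if a joint passes its speed limit or range.

## Working session

There is one attempt and no reset: what is moved stays moved. The work goes in short steps, Python scripts to look and compute and a tool call to move; the robot and the scene stay as the last step left them, time stands still between calls to the robot, and variables do not carry over. Pictures are saved under pics/ and viewed, at most 10 in all, crops included, and the job is handed in when it is done.

Besides the shell and the picture viewer there is one more tool, called after "Request:" by a JSON object that holds its "fn" and its "kwargs", one argument or row to a line. step_arm: Moves the arm, as the interface text tells. Its arguments: {"type":"object","properties":{"increments":{"type":"array","items":{"type":"array"}},"fingers":{"type":"number"},"grip_force":{"type":"number"}},"required":["increments"]}

```bash
mkdir -p pics; cat > h.py <<'E'
import numpy as np, cv2, json
from plant import r
def snap(n,f=None):
    c=r.calibration(n); p,d=r.snapshot(n)
    if f: cv2.imwrite('pics/'+f,p[:,:,::-1])
    np.savez('/tmp/%s.npz'%n,p=p,d=d,**{k:np.array(v) for k,v in c.items()})
    return p,d,c
def load(n):
    z=np.load('/tmp/%s.npz'%n); return z['p'],z['d'],{k:z[k] for k in z if k not in 'pd'}
def slopes(c,u,v):
    f=240/np.tan(np.radians(c['fov_y'])/2)
    a=np.array([(u-c['cx'])/f,(v-c['cy'])/f],float); b=a.copy()
    for _ in range(20): b=a/(1+c['k1']*(b**2).sum(0))
    return b
def ray(c,u,v):
    b=slopes(c,u,v); R=np.array(c['R']); return -R.T@c['t'], R.T@np.array([b[0],b[1],1.])
def onz(c,u,v,z):
    o,d=ray(c,u,v); return o+d*(z-o[2])/d[2]
def cloud(d,c):
    v,u=np.mgrid[0:480,0:640]; b=slopes(c,u.ravel(),v.ravel()); 
    X=np.stack([b[0],b[1],np.ones(b.shape[1])])*d.ravel()
    return (np.array(c['R']).T@(X-np.array(c['t'])[:,None])).T.reshape(480,640,3)
E
python3 - <<'E'
from h import *
for n in('top','side'):
    p,d,c=snap(n,n+'.png'); print(n,{k:np.round(v,3).tolist() for k,v in c.items()},(d>0).mean())
s=r.get_state();print(s['clock'],s['tool_pos'],s['eef_rot'],s['contact_force'])
E
```

```text
top {'fov_y': 47.317, 'cx': 316.217, 'cy': 243.599, 'k1': 0.049, 'R': [[0.02, -1.0, 0.003], [-0.996, -0.021, -0.088], [0.088, -0.002, -0.996]], 't': [-0.04, 0.46, 1.143]} 0.9960123697916666
side {'fov_y': 49.809, 'cx': 322.76, 'cy': 234.38, 'k1': -0.02, 'R': [[-0.762, -0.647, 0.014], [-0.323, 0.361, -0.875], [0.561, -0.671, -0.484]], 't': [0.337, 0.249, 0.907]} 0.9960123697916666
0.1 [ 0.23607045 -0.57808639  0.23800233] [ 9.81255829e-01  1.92707802e-01 -2.37308838e-04 -8.03136701e-04] [ 0.01299577  1.03425043 -0.14304757]
```

View pics/top.png

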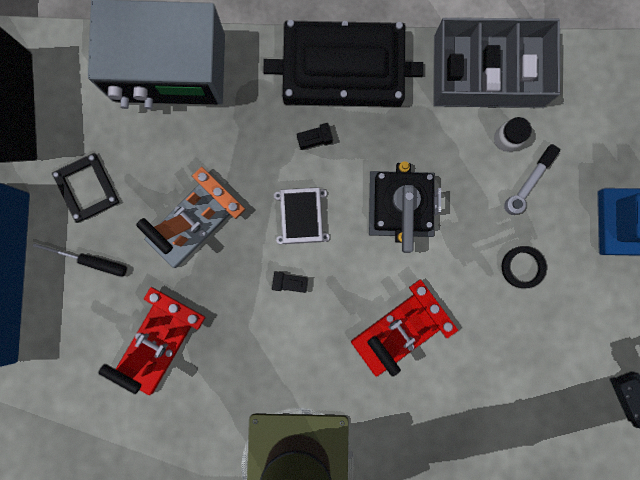

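View pics/side.png

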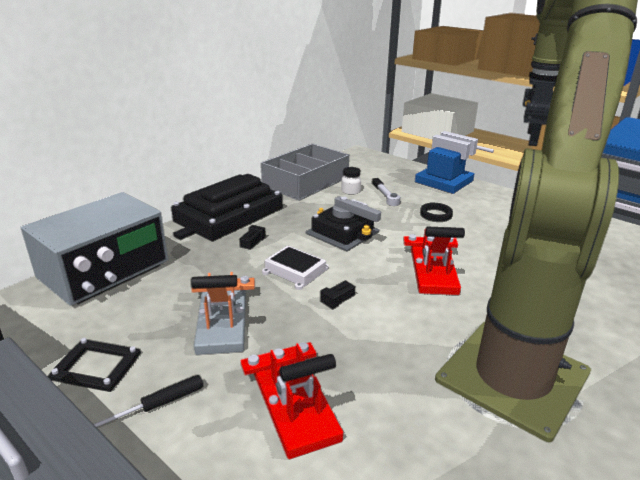

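The top view shows these:
- Isolator at (405,203), with its handle end at (408,245) and the hasp at (443,202).
- Module at (301,215).
- Earth switch, grey with copper, at (190,220). Its bar is at (218,190) and its black grip at (155,236).

Things that could be mistaken for them:
- Red look-alike switches at (155,340) and (405,328).
- Wrench/lever at (530,180).
- Black enclosure at (345,63).
- Black frame at (86,187).

The grey base with the copper bar is the earth switch, and the square housing with the hasp is the isolator.

```bash
python3 - <<'E'
from h import *
P,C,I={}, {}, {}
for n in('top','side'):
    p,d,c=load(n); C[n]=c;P[n]=cloud(d,c);I[n]=p.astype(int)
def comp(n,m,box):
    u0,v0,u1,v1=box; k=np.zeros((480,640),np.uint8); k[v0:v1,u0:u1]=m[v0:v1,u0:u1]
    q,l,s,_=cv2.connectedComponentsWithStats(k); i=1+s[1:,4].argmax(); M=l==i
    v,u=np.nonzero(M); (a,b),wh,an=cv2.minAreaRect(np.c_[u,v].astype(np.float32))
    X=P[n][M]; print(n,box,'n',M.sum(),'rect',np.round([a,b,*wh,an],1),'med',np.round(np.median(X,0),4),'z',np.round(np.percentile(X[:,2],[2,50,98]),3))
    return M
def axis(X):
    r_=cv2.minAreaRect((X[:,:2]*1000).astype(np.float32)); print('  worldrect mm',np.round(r_[0],1),np.round(r_[1],1),round(r_[2],1), np.round(cv2.boxPoints(r_),0).tolist())
def z(n,a,b): return (P[n][...,2]>a)&(P[n][...,2]<b)
bx={'top':dict(e=(120,150,260,280),i=(355,150,465,265),m=(265,180,335,250)),'side':dict(e=(175,265,265,365),i=(295,190,390,260),m=(255,240,335,290))}
for n in bx:
    I_=I[n]; mx=I_.max(2); 
    orange=(I_[...,0]>1.6*I_[...,2])&(mx>80)
    print('grip');M=comp(n,(mx<70)&z(n,.115,.2),bx[n]['e']);axis(P[n][M])
    print('bar');M=comp(n,orange&z(n,.028,.05),bx[n]['e']);axis(P[n][M])
    print('base');M=comp(n,z(n,.018,.03)&~orange,bx[n]['e']);axis(P[n][M])
    print('handle');M=comp(n,z(n,.09,.104),bx[n]['i']);axis(P[n][M])
    print('hous');M=comp(n,z(n,.043,.056),bx[n]['i']);axis(P[n][M])
    print('hasp');M=comp(n,z(n,.058,.07),bx[n]['i']);axis(P[n][M])
    print('mod');M=comp(n,z(n,.01,.045),bx[n]['m']);axis(P[n][M])
p=I['top'].astype(np.uint8)[140:300,110:470,::-1]; cv2.imwrite('pics/crop.png',cv2.resize(p,None,fx=2.2,fy=2.2,interpolation=2))
E
```

```text
grip
top (120, 150, 260, 280) n 497 rect [155.3 234.8  42.4  13.4  45. ] med [0.4592 0.2753 0.146 ] z [0.128 0.146 0.151]
  worldrect mm [459.9 276.5] [79.3 22.3] 46.8 [[425.0, 255.0], [441.0, 240.0], [495.0, 298.0], [479.0, 313.0]]
bar
top (120, 150, 260, 280) n 669 rect [218.  192.   60.8  14.1  45. ] med [0.5621 0.1778 0.0378] z [0.033 0.038 0.043]
  worldrect mm [564.1 178.8] [130.3  29.8] 47.0 [[509.0, 141.0], [531.0, 121.0], [619.0, 216.0], [598.0, 237.0]]
base
top (120, 150, 260, 280) n 1804 rect [186.4 225.9  42.2  78.8  45.5] med [0.4968 0.2271 0.0256] z [0.021 0.026 0.029]
  worldrect mm [492.4 245.2] [ 91.2 165. ] 47.0 [[401.0, 268.0], [522.0, 156.0], [584.0, 222.0], [463.0, 335.0]]
handle
top (355, 150, 465, 265) n 689 rect [408. 218.  66.  10.  90.] med [ 0.5072 -0.2114  0.0985] z [0.092 0.099 0.103]
  worldrect mm [ 509.4 -211.9] [132.8  21. ] 0.4 [[443.0, -202.0], [443.0, -223.0], [576.0, -222.0], [576.0, -201.0]]
hous
top (355, 150, 465, 265) n 1809 rect [404.5 200.5  57.   57.   90. ] med [ 0.5509 -0.1999  0.051 ] z [0.045 0.051 0.056]
  worldrect mm [ 553.2 -212.7] 
[... 1522 characters left out ...]
0, 390, 260) n 644 rect [339.7 220.1  56.1  20.   16.9] med [ 0.531  -0.1758  0.049 ] z [0.044 0.049 0.056]
  worldrect mm [ 551.3 -193.5] [120.6  94.5] 2.0 [[489.0, -148.0], [493.0, -243.0], [613.0, -239.0], [610.0, -144.0]]
hasp
side (295, 190, 390, 260) n 91 rect [342.  214.2  21.5   6.7  10. ] med [ 0.5392 -0.1888  0.0638] z [0.058 0.064 0.07 ]
  worldrect mm [ 544.6 -194.5] [54.6 28.8] 30.2 [[514.0, -196.0], [528.0, -221.0], [575.0, -193.0], [561.0, -168.0]]
mod
side (255, 240, 335, 290) n 1361 rect [294.5 263.7  58.3  29.5  21.8] med [0.5087 0.0191 0.0297] z [0.011 0.03  0.034]
  worldrect mm [520.4   6.7] [118.7  89.1] 5.3 [[457.0, 46.0], [465.0, -43.0], [584.0, -32.0], [575.0, 57.0]]
```

View pics/crop.png

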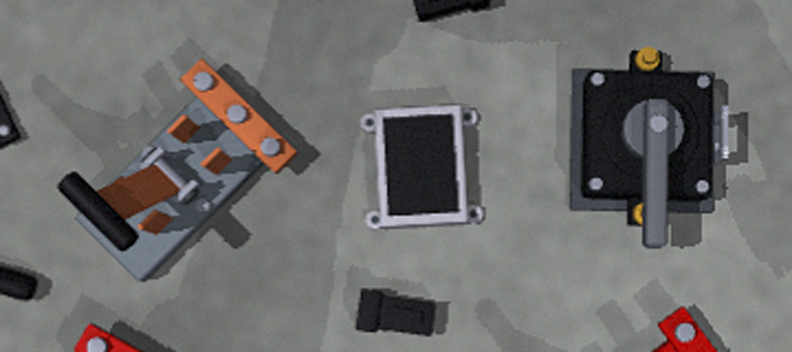

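Request:
{"fn": "step_arm", "kwargs": {
  "increments": [
    [[2.3, 4.1, 0], [0, 0, 0]],
    [[2.3, 4.1, 0], [0, 0, 0]],
    [[2.3, 4.1, 0], [0, 0, 0]],
    [[2.3, 4.1, 0], [0, 0, 0]],
    [[2.3, 4.1, 0], [0, 0, 0]],
    [[2.3, 4.1, 0], [0, 0, 0]],
    [[2.3, 4.1, 0], [0, 0, 0]],
    [[2.3, 4.1, 0], [0, 0, 0]],
    [[2.3, 4.1, 0], [0, 0, 0]],
    [[2.3, 4.1, 0], [0, 0, 0]]
  ],
  "fingers": 0,
  "grip_force": 20
}}

```text
clock: 1.1
tool_pos: [0.4668, -0.1668, 0.2386]
eef_rot: [0.981, 0.193, -0.0, -0.0]
contact_force: [0.8, -0.4, 0.2]
opening: 0.113
finger_force: 0.0
```

Request:
{"fn": "step_arm", "kwargs": {
  "increments": [
    [[0, 0, -1.6], [0, 0, 0]],
    [[0, 0, -1.6], [0, 0, 0]],
    [[0, 0, -1.6], [0, 0, 0]],
    [[0, 0, -1.6], [0, 0, 0]],
    [[0, 0, -1.6], [0, 0, 0]],
    [[0, 0, -1.6], [0, 0, 0]],
    [[0, 0, -1.6], [0, 0, 0]],
    [[0, 0, -1.6], [0, 0, 0]],
    [[0, 0, -1.6], [0, 0, 0]],
    [[0, 0, -1.6], [0, 0, 0]]
  ]
}}

```text
clock: 2.1
tool_pos: [0.4663, -0.1686, 0.0779]
eef_rot: [0.981, 0.193, -0.0, -0.0]
contact_force: [-0.5, 0.4, -0.1]
opening: 0.001
finger_force: 0.0
```

Request:
{"fn": "step_arm", "kwargs": {
  "increments": [
    [[0, -1.2, 0], [0, 0, 0]],
    [[0, -1.2, 0], [0, 0, 0]],
    [[0, -1.2, 0], [0, 0, 0]],
    [[0, -1.2, 0], [0, 0, 0]],
    [[0, -1.2, 0], [0, 0, 0]],
    [[0.3, -0.9, 0], [0, 0, 0]],
    [[0.3, -0.9, 0], [0, 0, 0]],
    [[0.4, -0.9, 0], [0, 0, 0]],
    [[0.5, -0.8, 0], [0, 0, 0]],
    [[0.6, -0.8, 0], [0, 0, 0]]
  ]
}}

```text
clock: 3.1
tool_pos: [0.4878, -0.2732, 0.0789]
eef_rot: [0.981, 0.192, 0.0, 0.001]
contact_force: [-0.5, -0.1, -0.1]
opening: 0.009
finger_force: 0.0
```

Request:
{"fn": "step_arm", "kwargs": {
  "increments": [
    [[0.6, -0.5, 0], [0, 0, 0]],
    [[0.6, -0.5, 0], [0, 0, 0]],
    [[0.6, -0.5, 0], [0, 0, 0]],
    [[0.6, -0.4, 0], [0, 0, 0]],
    [[0.6, -0.4, 0], [0, 0, 0]],
    [[0.4, 0, 0], [0, 0, 0]],
    [[0.4, 0, 0], [0, 0, 0]],
    [[0, 0, 0], [0, 0, 0]],
    [[0, 0, 0], [0, 0, 0]],
    [[0, 0, 0], [0, 0, 0]]
  ]
}}

```text
clock: 4.1
tool_pos: [0.5251, -0.2944, 0.0787]
eef_rot: [0.981, 0.193, -0.0, -0.0]
contact_force: [-0.1, -0.3, 0.0]
opening: 0.006
finger_force: 0.0
```

Request:
{"fn": "step_arm", "kwargs": {
  "increments": [
    [[-1.5, 0, 0], [0, 0, 0]],
    [[-1.5, 0, 0], [0, 0, 0]],
    [[0, 0, 2.7], [0, 0, 0]],
    [[0, 0, 2.7], [0, 0, 0]],
    [[0, 0, 2.7], [0, 0, 0]],
    [[0, 0, 2.7], [0, 0, 0]],
    [[0, 0, 2.7], [0, 0, 0]],
    [[0, 0, 2.7], [0, 0, 0]],
    [[0, 4, 0], [0, 0, 5]],
    [[0, 4, 0], [0, 0, 5]]
  ]
}}

```text
clock: 5.1
tool_pos: [0.4954, -0.215, 0.2417]
eef_rot: [0.961, 0.277, 0.001, 0.001]
contact_force: [1.2, 1.3, 0.1]
opening: 0.005
finger_force: 0.0
```

Request:
{"fn": "step_arm", "kwargs": {
  "increments": [
    [[-0.8, 4.5, 0], [0, 0, 3]],
    [[-0.8, 4.5, 0], [0, 0, 3]],
    [[-0.8, 4.5, 0], [0, 0, 3]],
    [[-0.8, 4.5, 0], [0, 0, 3]],
    [[-0.8, 4.5, 0], [0, 0, 3]],
    [[-0.8, 4.5, 0], [0, 0, 0]],
    [[-0.8, 4.5, 0], [0, 0, 0]],
    [[-0.8, 4.5, 0], [0, 0, 0]],
    [[-0.8, 4.5, 0], [0, 0, 0]],
    [[-0.8, 4.5, 0], [0, 0, 0]]
  ]
}}

```text
clock: 6.1
tool_pos: [0.4146, 0.2369, 0.2409]
eef_rot: [0.916, 0.4, 0.0, 0.0]
contact_force: [1.5, 0.0, 0.5]
opening: 0.006
finger_force: 0.0
```

```bash
python3 - <<'E'
from h import *
p,d,c=snap('top','t2.png');P=cloud(d,c)
m=np.zeros((480,640),np.uint8);m[150:265,355:475]=((P[...,2]>.085)&(P[...,2]<.104))[150:265,355:475]
v,u=np.nonzero(m);print(cv2.minAreaRect((P[v,u,:2]*1000).astype(np.float32)))
s=r.get_state();print(s['clock'],s['tool_pos'],s['eef_rot'])
E
```

```text
((552.9171752929688, -254.41116333007812), (133.1338653564453, 21.37334632873535), 89.80731201171875)
6.15 [0.41249714 0.24743223 0.24151459] [ 0.91385363  0.4060171   0.00234366 -0.00402103]
```

View pics/t2.png

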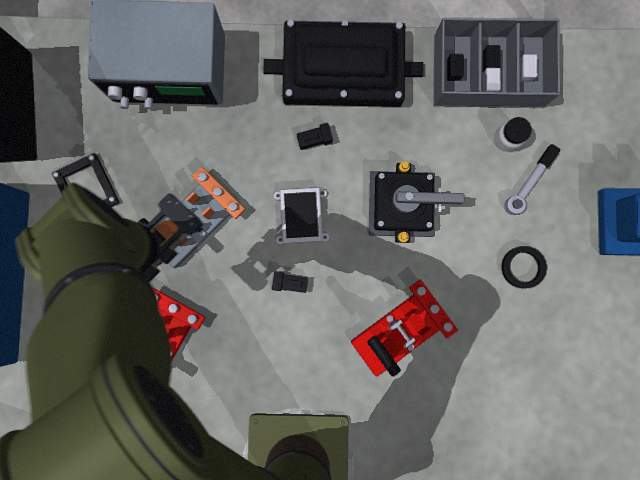

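The handle now points right over the hasp, with its end at (463,199), and measures 89.8°. The module at (301,215) hasn't moved.

Request:
{"fn": "step_arm", "kwargs": {
  "increments": [
    [[0, 3.5, 0], [0, 0, 0]],
    [[0.2, 3.5, 0], [0, 0, 0]],
    [[0, 0, 0], [0, 0, 0]],
    [[0, 0, -1.8], [0, 0, 0]],
    [[0, 0, -1.8], [0, 0, 0]],
    [[0, 0, -1.8], [0, 0, 0]],
    [[0, 0, -1.8], [0, 0, 0]],
    [[0, 0, -1.8], [0, 0, 0]],
    [[0, 0, -1.8], [0, 0, 0]],
    [[0, 0, -1.8], [0, 0, 0]]
  ]
}}

```text
clock: 7.15
tool_pos: [0.4175, 0.3041, 0.1142]
eef_rot: [0.916, 0.4, -0.0, 0.0]
contact_force: [0.1, 0.6, 0.5]
opening: 0.008
finger_force: 0.0
```

```bash
python3 - <<'E'
from h import *
snap('side','s2.png')
E
```

```text
(no output)
```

View pics/s2.png

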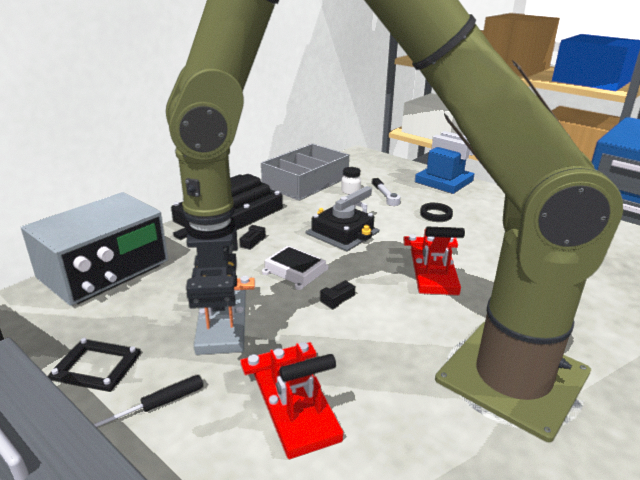

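Request:
{"fn": "step_arm", "kwargs": {
  "increments": [
    [[1.0, -0.4, 0], [0, 0, 0]],
    [[1.0, -0.4, 0], [0, 0, 0]],
    [[0.7, -0.7, 0.4], [0, 0, 0]],
    [[0.7, -0.7, 0.4], [0, 0, 0]],
    [[0.7, -0.7, 0.4], [0, 0, 0]],
    [[0.7, -0.7, 0.3], [0, 0, 0]],
    [[0.7, -0.7, 0.3], [0, 0, 0]],
    [[0.7, -0.7, 0.3], [0, 0, 0]],
    [[0.7, -0.7, 0], [0, 0, 0]],
    [[0.7, -0.7, 0], [0, 0, 0]]
  ]
}}

```text
clock: 8.2
tool_pos: [0.4941, 0.24, 0.1356]
eef_rot: [0.916, 0.4, -0.0, 0.0]
contact_force: [0.0, 0.3, -0.0]
opening: 0.006
finger_force: 0.0
```

Request:
{"fn": "step_arm", "kwargs": {
  "increments": [
    [[0.7, -0.7, 0], [0, 0, 0]],
    [[0.7, -0.7, 0], [0, 0, 0]],
    [[0.7, -0.7, -0.2], [0, 0, 0]],
    [[0.4, -0.3, -0.2], [0, 0, 0]],
    [[0, 0, 0], [0, 0, 0]],
    [[-0.7, 0.7, 0], [0, 0, 0]],
    [[-1.4, 1.4, 0], [0, 0, 0]],
    [[-1.4, 1.4, 0], [0, 0, 0]],
    [[-1.4, 1.4, 1], [0, 0, 0]],
    [[0, 0, 3], [0, 0, 0]]
  ]
}}

```text
clock: 9.2
tool_pos: [0.464, 0.2697, 0.1703]
eef_rot: [0.915, 0.404, -0.003, -0.001]
contact_force: [0.2, 0.6, 0.0]
opening: 0.006
finger_force: 0.0
```

Request:
{"fn": "step_arm", "kwargs": {
  "increments": [
    [[0, 0, 4], [0, 0, 0]],
    [[0, 0, 4], [0, 0, 0]],
    [[-2, 1, 0], [0, 0, 0]],
    [[-2, 2, 0], [0, 0, 0]],
    [[-2, 2, 0], [0, 0, 0]],
    [[0, 3, 0], [0, 0, 0]],
    [[0, 3, 0], [0, 0, 0]],
    [[0, 0, 0], [0, 0, 0]],
    [[0, 0, 0], [0, 0, 0]],
    [[0, 0, 0], [0, 0, 0]]
  ]
}}

```text
clock: 10.2
tool_pos: [0.4089, 0.3754, 0.2515]
eef_rot: [0.916, 0.4, -0.001, 0.001]
contact_force: [-0.5, 0.2, -1.1]
opening: 0.009
finger_force: 0.0
```

```bash
python3 - <<'E'
from h import *
for n,b,mb in(('side',(175,255,275,365),(255,240,335,290)),('top',(120,150,260,280),(265,180,335,250))):
    p,d,c=snap(n,n+'3.png');P=cloud(d,c);I=p.astype(int)
    m=(I.max(2)<70)&(P[...,2]>.11)&(P[...,2]<.156); k=np.zeros_like(m);k[b[1]:b[3],b[0]:b[2]]=m[b[1]:b[3],b[0]:b[2]]
    print(n,k.sum(),np.median(P[k],0) if k.any() else '')
    m=(P[...,2]>.01)&(P[...,2]<.045);k=np.zeros_like(m);k[mb[1]:mb[3],mb[0]:mb[2]]=m[mb[1]:mb[3],mb[0]:mb[2]]
    print('mod',cv2.minAreaRect((P[k][:,:2]*1000).astype(np.float32)))
s=r.get_state();print(s['clock'],s['tool_pos'],s['contact_force'])
cv2.imwrite('pics/both.png',np.vstack([cv2.imread('pics/top3.png')[140:290,100:480],cv2.imread('pics/side3.png')[180:380,100:480]]))
E
```

```text
side 0 
mod ((529.9634399414062, 7.375591278076172), (292.25201416015625, 94.37936401367188), 0.37450578808784485)
top 469 [0.54384743 0.19479006 0.1464753 ]
mod ((521.0230102539062, 2.7017478942871094), (115.78272247314453, 112.00543975830078), 4.9020676612854)
10.3 [0.40938738 0.37517044 0.25169157] [-0.43322001  0.67217106  0.25305076]
```

View pics/both.png

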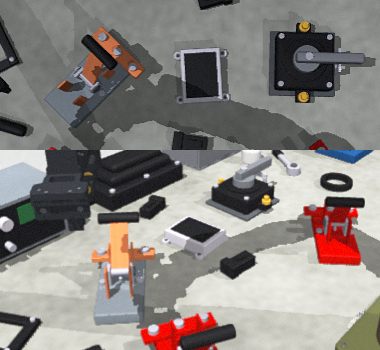

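The lever's grip now leans over the copper bar, at crop pixel (98,52). It measures 59 mm past the axis, so it is at its stop. The isolator handle is over its hasp at (345,58), the module hasn't been touched, and the arm is clear of everything.

```bash
python3 -c "
from plant import r
print(r.finish_job())"
```

```text
the job is handed in; nothing more can be done
None
```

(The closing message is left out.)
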